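# Fit a contact card to the lamp-charging console and lock it with the long bolt

### The arm

A 7-joint arm with a two-finger parallel gripper is mounted at the origin on the work surface. World frame = base frame: x ahead of the robot, y to its left, z up, the work surface at z = 0. Lengths are in m, angles in rad, forces in N, time in s.
With the tool pointing down it reaches from about 0.425 to 0.825 m from the base axis. Payload 3.6 kg.
Tool frame: the origin (TCP) lies midway between the tips of the shut fingers; the grasp point (between the pads) lies 19 mm behind it; z points along the fingers, y is the direction in which the jaws open and shut (so a half turn about z gives the same grasp; the last joint's range is limited). The gripper opens to 93 mm and grips with 3 to 60 N. Pads are 15 mm wide; open, the fingers measure 128 mm over their backs; the gripper's body (75 mm by 188 mm) begins 65 mm behind the grasp point.
Start: joints at [-1.312, 0.615, -0.013, 1.423, 0.008, 1.103, -0.04], TCP at [0.183, 0.624, 0.219] pointing down, gripper open.
Joint ranges: [-3.12, 3.12], [-0.3, 2.06], [-1.34, 1.32], [0.26, 2.42], [-1.36, 4.5], [0.01, 1.98], [-2.84, 2.84]. Speed limits (rad/s): [2.79, 2.79, 3.14, 3.14, 3.14, 3.14, 3.14].

### API

Orientations are given as a unit quaternion [x, y, z, w].
In Python, from station import r gives the robot as it stands.
- The arm moves only by the tool step_arm, never from a script. Its argument "rows" is a list of rows, each a list of 2 entries, a list of its own where there are three numbers: the shift along the tool's x, y, z as a fraction of full scale, then the turn about the tool's z as a fraction of full scale. In form: [[[dx, dy, dz], turn], ...]. A call has 1 to 20 rows; each row shifts and turns the commanded pose from where the row before left it, along the tool's axes as they then stand; what a row does not reach is not made up. Full scale, the value 1, is 0.025 m for a shift and 0.12 rad for a turn. A row lasts 1/8 s, in which the tool goes at most 62.5 mm and 10.7 degrees, less where a joint would pass 70% of its speed; a pose out of reach is approached as far as the arm can. A call with a number of a shift or a turn outside -1 to 1 is refused whole. A call with a gripper value outside its range is refused whole. "gripper" is the closure in counts, from 0 (fully open) to 255 (shut), set as the call begins (left out, the last holds). The fingers move at their own pace and stop on an object; the grip force is fixed at half the most. Time passes only in rows, so rows that do not move let the fingers close. It gives the time, the measured TCP pose, the force and the opening at its end, in the units of the state.
- r.get_state(): the state, without advancing time (a new reading comes with each control period).
- r.capture(name): name is "scene" or "top" or "wrist"; returns a dict with "image" (400x640x3 uint8, blue, green, red), "range_z" (400x640 float32, m along the optical axis (not along the pixel's ray), 0 where there is no reading), "intrinsics" (3x3 intrinsics, pixels), "T" (4x4, takes a point from camera to world coordinates); the wrist camera has in their place "hand_eye" (4x4, takes a point from camera to tool coordinates, whose origin is the TCP and whose axes are the flange's). Camera axes: x right, y up, looking along -z (the intrinsics and any distortion apply to the point x, -y, -z); pixel columns grow to the right and rows downward; lengths in m; the calibration is good to about 2 mm. A picture is of the moment at which its call begins: read the wrist's pose just before it.
- r.close_job(): hands the job in, once; it reports no verdict.
Trained networks look in a picture, given as the dict that the camera call returned (one of the last four; its "shot" number tells which), for a name from the list of things; names that differ only in an ending like _2 or _b are one class to them, and where a whole thing is asked for, a point or a joint stands for the part that bears it (a point fixed in the world has none). Each returns a list of dicts, best first, with "conf" (0 to 1); they miss things now and then, are a little off and sometimes report something else, mostly with a low value. They report only what shows in the picture. A call takes as long as a camera call. They do not tell look-alikes from the thing itself.
- r.find_in(picture, name): "at" ([x, y, z] in m, in world coordinates, good to about 4 mm: the middle of the surface that is visible of it).
The state is a dict: "clock": time; "joint_positions": joint angles; "qd": joint speeds; "joint_torque": joint torques, N m; "tcp_pos": TCP position; "tcp_rot": TCP orientation; "contact_force": force on the tool from outside, world axes, zero at the start; "wrist_torque": the same for the moment, N m; "finger_gap": finger opening in m.
Only numpy, scipy, OpenCV 4.12 (cv2) and the standard library are available. Lean on these libraries where they do the work, as an engineer would, in place of code of your own. Each camera call takes 0.05 s, during which the arm holds its last target. There are 200 camera calls.

### The job

In the lamp room, take the flat contact card out of its rack and slide it edgewise into the slot of the sloping charging dock until its shoulder is fully home, with its side ear reaching toward the well. Then fetch the wing-headed long bolt, lower it down the deep well, start it squarely in the thread at the bottom without forcing it, and screw it clockwise to its stop so that its flange traps the ear; let go. Leave the round-headed plug and the other things on the bench where they stand.

Things in the scene. Friction and masses are not known exactly. Their poses are not given: they have to be found in the camera images.
- dock: Grey sloping dock, 90 (x) x 190 (y) mm face, on a fixed blue console (about 200 x 240 mm). Origin: centre of the face, 125 mm above the bench. z points out of the face along well and slot, 25 deg from vertical, leaning to the robot's side; x runs up the slope, y across it. Place and yaw vary. Behind the uphill edge stands a blue housing, 125 mm high.
- well_mouth (a point): Centre of the round well's mouth in the face (dock x 0, y +45 mm). Bore 22 mm across, straight along dock -z, 92 mm deep. Two dark ticks in the face, either side of the well along dock y, mark the line on which the bolt's cross-pin (and wing) must lie to enter the thread.
- thread (a point): In the well, 75 mm down: where the bolt's cross-pin ends. Coarse right-hand two-start thread: the pin lands on a crest (63 to 66 mm deep) unless within about 12 deg of dock y, where it drops through two gaps to 72 mm. Turned 90 deg clockwise seen from above, it winds lightly under the crests, 3 mm down, to a stop with the wing along dock x. Anticlockwise on a crest finds a gap.
- slot_mouth (a point): Centre of the slot mouth in the face (dock x 0, y -45 mm), 8 mm wide along dock x, 53 mm long along dock y, 70 mm deep along dock -z.
- card_grip (a point): Centre of the grip tab, 10 (x) x 40 (y) x 46 (z) mm, of the loose black contact card (about 120 g), which stands in a low wooden rack. Axes: x through the thickness, y along the width, z up, away from the blade. Home in the dock: shoulder on the face, this point 28 mm out from the slot mouth, card x and y along dock x and y.
- card_foot (a point): Centre of the lower edge of the card's blade, 76 mm below card_grip. Blade 5 (x) x 50 (y) mm, 48 mm long; above it a shoulder 16 x 60 x 5 mm, its underside 28 mm below card_grip.
- card_ear (a point): Outer end of the card's metal ear (12 x 5 mm), which runs from the shoulder to card +y: 73 mm to +y and 25.5 mm below card_grip; when the card is home it lies 17 mm from the well's axis.
- bolt_grip (a point): Centre of the wing, 36 (x) x 12 (y) x 30 (z) mm, of the loose steel long bolt (about 160 g), hanging upright by its flange in either hole of its rack, at any yaw. x: along wing and cross-pin; z: up the bolt. It stands over the dock face 44 to 47 mm with the pin on a crest, 37.5 mm dropped into the thread's start, 34.5 mm at the stop.
- bolt_pin (a point): Centre of the bolt's cross-pin (4.4 mm thick, 20 mm tip to tip, along bolt x), 109.5 mm below bolt_grip. The stem, 10 mm across, ends 6 mm below the pin. From 59.5 mm below bolt_grip up to the flange the bolt is 19 mm across.
- bolt_flange (a point): Centre of the underside of the bolt's flange, 28 mm below bolt_grip; 42 mm across, 5 mm thick, with a neck 14 mm across and 8 mm long between flange and wing. At the stop it lies 1.5 mm over the card's ear.
- bolt_rack: Fixed wooden bolt rack, 70 (x) x 150 (y) x 95 mm high, origin at the centre of its underside; two 22 mm holes at y = +34 and -34 mm. The bolt must be lifted 90 mm to come clear.
- card_rack: Fixed wooden card rack, 70 (x) x 100 (y) x 75 mm high, origin at the centre of its underside; one slot 8 x 53 mm along y. The card must be lifted 50 mm to come clear.
- plug: Bystander: loose steel plug with a round head 28 mm across (no wing), in the other hole of the bolt rack, its head's top 122 mm above the bench. Origin on its axis, 87.5 mm below its flange.
- canister: Bystander: loose steel self-rescuer canister, upright, 84 mm across, 112 mm high; origin at the centre of its underside.
- detector: Bystander: loose black gas detector, upright, 32 x 60 x 100 mm high; origin at the centre of its underside.
- lamp: Bystander: loose black cap-lamp headpiece lying on the bench, about 75 x 50 x 48 mm high; origin under its centre.
Things that resemble listed ones, but are neither listed nor needed, are in the scene too. What is shaped like the part that bears bolt_grip but pink, red or yellow is not meant.

How it is judged:
By the outcome, as a careful person would: the job done as asked, in the order asked, and still so for the second after the job is handed in, with the robot touching nothing.
It also fails if it takes over 67 s, if anything falls off the work surface, if the arm or the gripper's body presses on something with over 40 N, if the wrist force passes 120 N, or if a joint passes its speed limit or range.

## Working session

There is one attempt and no reset: what is moved stays moved. The work goes in short steps, Python scripts to look and compute and a tool call to move; the robot and the scene stay as the last step left them, time stands still between calls to the robot, and variables do not carry over. Pictures are saved under pics/ and viewed, about 8 in all and at most 12, crops included, and the job is handed in when it is done.

Besides the shell and the picture viewer there is one more tool, called as name(argument=value, ...), one argument or row to a line, values as JSON. step_arm: Moves the arm, as the interface text tells. Shift numbers are shares of 0.025 m and turn numbers shares of 0.12 rad, none past 1 either way. Its arguments: {"type":"object","properties":{"rows":{"type":"array","items":{"type":"array"}},"gripper":{"type":"number"}},"required":["rows"]}

```bash
ls; mkdir -p pics; cat > h.py <<'E'
import numpy as np, cv2
from scipy.spatial.transform import Rotation as R
from station import r
def world(c,T=None):
    K=np.array(c["intrinsics"]);z=c["range_z"];T=np.array(c["T"]) if T is None else T
    v,u=np.mgrid[0:z.shape[0],0:z.shape[1]]
    p=np.stack([(u-K[0,2])/K[0,0]*z,-(v-K[1,2])/K[1,1]*z,-z],-1)
    w=p@T[:3,:3].T+T[:3,3]; w[z<=0]=np.nan
    return w
def tcpT(s):
    T=np.eye(4);T[:3,:3]=R.from_quat(s["tcp_rot"]).as_matrix();T[:3,3]=s["tcp_pos"];return T
E
python3 - <<'E'
from h import *
s=r.get_state();print(s)
for n in["top","scene"]:
    c=r.capture(n);cv2.imwrite(f"pics/{n}0.png",c["image"]);np.savez(f"{n}0.npz",w=world(c),image=c["image"],K=c["intrinsics"],T=c["T"])
    for k in["dock","well_mouth","slot_mouth","card_grip","card_ear","bolt_grip","bolt_rack","card_rack","plug","canister","detector","lamp"]:
        print(n,k,[(np.round(d["at"],3).tolist(),round(d["conf"],2)) for d in r.find_in(c,k)][:4])
E
```

```text
pics
{'clock': 0.0, 'joint_positions': array([-1.31253806,  0.61589385, -0.01261021,  1.42488695,  0.00813081,
        1.10336171, -0.04038486]), 'qd': array([-3.72215966e-04, -7.96504316e-04, -5.59998143e-04, -9.47723179e-05,
       -1.02520697e-03, -1.57995052e-04,  3.35090302e-04]), 'joint_torque': array([ 1.47435800e-03, -4.58939946e+01,  2.09327303e-01, -1.65746176e+01,
       -6.11698162e-02,  2.04341544e-02,  2.31496379e-04]), 'tcp_pos': array([0.18238571, 0.62307721, 0.2175016 ]), 'tcp_rot': array([ 1.41853690e-01,  9.89886847e-01, -1.24116114e-03, -1.44690515e-04]), 'contact_force': array([ 0.19352756, -0.34321034,  0.36743515]), 'wrist_torque': array([ 0.04919522,  0.00640268, -0.0312534 ]), 'finger_gap': 0.09271449295383821}
top dock [([0.574, -0.04, 0.119], 0.77)]
top well_mouth [([0.571, -0.041, 0.125], 0.84)]
top slot_mouth [([0.572, -0.039, 0.119], 0.66)]
top card_grip [([0.476, -0.277, 0.082], 0.65)]
top card_ear [([0.478, -0.276, 0.08], 0.49)]
top bolt_grip [([0.431, 0.328, 0.106], 0.72), ([0.424, 0.445, 0.093], 0.72), ([0.554, 0.314, 0.092], 0.49)]
top bolt_rack [([
[... 458 characters left out ...]
ell_mouth [([0.588, -0.023, 0.122], 0.69)]
scene slot_mouth [([0.587, -0.023, 0.122], 0.79)]
scene card_grip [([0.483, -0.279, 0.091], 0.67)]
scene card_ear [([0.485, -0.281, 0.092], 0.74), ([0.677, -0.251, 0.035], 0.25)]
scene bolt_grip [([0.438, 0.335, 0.107], 0.88), ([0.428, 0.452, 0.094], 0.74), ([0.561, 0.318, 0.093], 0.74), ([0.309, 0.364, 0.093], 0.59)]
scene bolt_rack [([0.457, 0.306, 0.097], 0.68)]
scene card_rack [([0.493, -0.262, 0.064], 0.79)]
scene plug [([0.46, 0.273, 0.108], 0.75), ([0.437, 0.341, 0.107], 0.2)]
scene canister [([0.68, 0.263, 0.113], 0.71), ([0.495, -0.267, 0.065], 0.17)]
scene detector [([0.776, 0.046, 0.087], 0.94)]
scene lamp [([0.677, -0.252, 0.036], 0.89)]
```

View pics/top0.png

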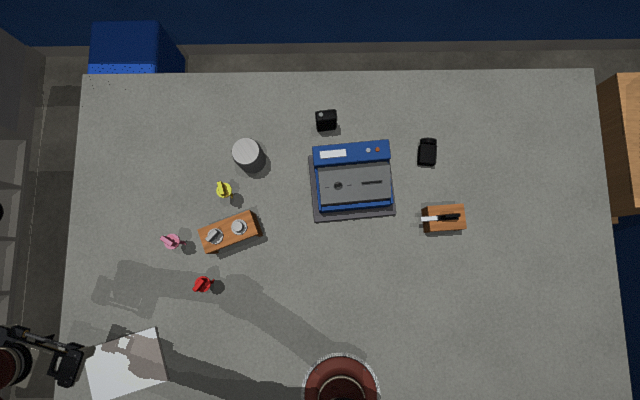

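View pics/scene0.png

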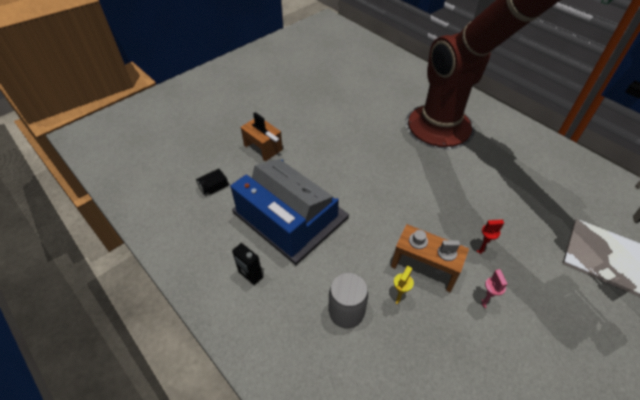

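The top view shows the dock at (352,185), with the well at (338,185) on the +y side and the slot at (372,182). The card is in its rack at (444,217), its white ear pointing to +y. The bolt rack is at (228,232), holding the steel wing bolt at (214,236) and the round plug at (239,227). The red (203,284), pink (172,241) and yellow (223,189) wing bolts are look-alikes.

The tool can't tilt, so I'll pinch each part across its y-ends and pivot it 25° in the jaws. I'm moving over the bolt rack first for a wrist view.

step_arm(
  rows=[
    [[0, 0, -1], -0.79],
    [[0, 0, -1], -0.79],
    [[0, 0, -1], -0.79],
    [[-0.8, -0.985, 0], 0],
    [[-0.8, -0.985, 0], 0],
    [[-0.8, -0.985, 0], 0],
    [[-0.8, -0.985, 0], 0],
    [[-0.8, -0.985, 0], 0],
    [[-0.8, -0.985, 0], 0],
    [[-0.8, -0.985, 0], 0],
    [[-0.8, -0.985, 0], 0],
    [[-0.8, -0.985, 0], 0],
    [[-0.8, -0.985, 0], 0],
    [[-0.8, -0.985, 0], 0],
    [[-0.8, -0.985, 0], 0],
    [[-0.8, -0.985, 0], 0],
  ],
)

```text
clock: 3.3
tcp_pos: [0.4431, 0.3027, 0.2938]
tcp_rot: [0.0, 1.0, 0.0, 0.0]
contact_force: [-0.1, 0.1, 0.1]
finger_gap: 0.093
```

```bash
cat >> h.py <<'E'
def shot(name):
    s=r.get_state();c=r.capture("wrist");T=tcpT(s)@np.array(c["hand_eye"]);w=world(c,T)
    cv2.imwrite(f"pics/{name}.png",c["image"]);np.savez(name+".npz",w=w,image=c["image"],K=c["intrinsics"],T=T)
    print("clock",s["clock"],"tcp",s["tcp_pos"].round(4),"yawY",np.degrees(np.arctan2(T_y(s)[1],T_y(s)[0])).round(2),"F",s["contact_force"].round(1),"gap",round(s["finger_gap"],4))
    return s,c,w
def T_y(s): return R.from_quat(s["tcp_rot"]).as_matrix()[:,1]
def find(c,*ks):
    for k in ks: print(k,[(np.round(d["at"],4).tolist(),round(d["conf"],2)) for d in r.find_in(c,k)][:3])
E
python3 - <<'E'
from h import *
s,c,w=shot("w1");print(np.array(c["hand_eye"]).round(3));find(c,"bolt_grip","bolt_rack","plug","bolt_flange")
print(s["joint_positions"])
E
```

```text
clock 3.3 tcp [0.4431 0.3027 0.2938] yawY 89.98 F [-0.1  0.1  0.1] gap 0.093
[[ 0.     0.96   0.279  0.076]
 [ 1.    -0.     0.     0.001]
 [ 0.     0.279 -0.96  -0.164]
 [ 0.     0.     0.     1.   ]]
bolt_grip [([0.4323, 0.3329, 0.1103], 0.84), ([0.4139, 0.4533, 0.0933], 0.81), ([0.307, 0.3636, 0.095], 0.78)]
bolt_rack [([0.4387, 0.3051, 0.0945], 0.56)]
plug [([0.4555, 0.2702, 0.111], 0.72)]
bolt_flange [([0.4135, 0.4503, 0.0963], 0.74), ([0.3093, 0.3657, 0.0936], 0.73), ([0.551, 0.3171, 0.0942], 0.72)]
[-0.63180739  0.36884078 -0.01196999  1.63547363  0.00477714  1.13699014
  0.92548668]
```

View pics/w1.png

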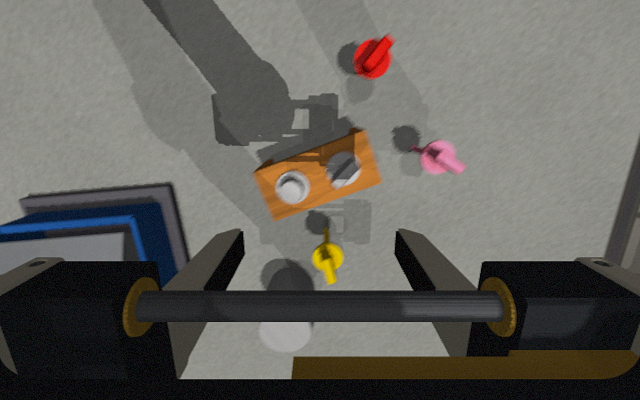

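The wrist view shows the rack with the round plug at (291,187) and the steel winged bolt at (345,168). The red, pink and yellow ones stand outside it. The grey one in the rack is the one meant, and I'll confirm it in a crop.

```bash
cat >> h.py <<'E'
def rect(w,cx,cy,rad,z0,z1):
    m=(w[...,2]>z0)&(w[...,2]<z1)&(np.hypot(w[...,0]-cx,w[...,1]-cy)<rad)
    p=w[m];q=cv2.minAreaRect((p[:,:2]*1000).astype(np.float32));b=cv2.boxPoints(q)
    e=b[1]-b[0];f=b[2]-b[1];L=e if np.hypot(*e)>np.hypot(*f) else f
    print("n",len(p),"centre",np.round(q[0],1),"size",np.round(q[1],1),"long-axis deg",round(float(np.degrees(np.arctan2(L[1],L[0]))),1),"z",np.median(p[:,2]).round(4))
E
python3 - <<'E'
from h import *
d=np.load("w1.npz");w=d["w"]
rect(w,.432,.333,.03,.130,.145)
rect(w,.432,.333,.03,.095,.112)
rect(w,.4555,.270,.03,.115,.13)
rect(w,.444,.302,.11,.088,.0975)
i=d["image"][110:230,230:400];cv2.imwrite("pics/w1c.png",cv2.resize(i,None,fx=4,fy=4,interpolation=cv2.INTER_CUBIC))
E
```

```text
n 356 centre [433.6 335.7] size [12.5 35.5] long-axis deg -43.0 z 0.136
n 482 centre [437.1 333.8] size [44.9 48.7] long-axis deg -2.7 z 0.0982
n 411 centre [457.  272.1] size [26.3 27. ] long-axis deg -42.3 z 0.1201
n 5002 centre [479.6 316.4] size [142.4 150.5] long-axis deg -69.3 z 0.0932
```

View pics/w1c.png

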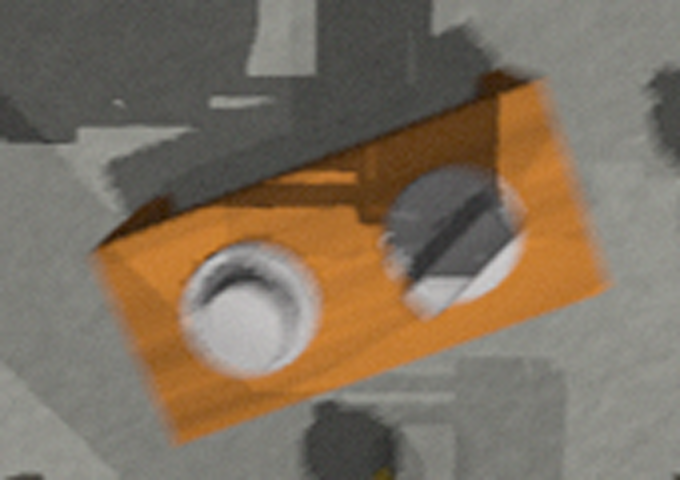

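step_arm(
  rows=[
    [[-0.6, -1, 0], 0],
    [[-0.6, -1, 0], 0],
    [[-0.6, -1, 0], 0],
    [[-0.6, -1, 0], 0],
    [[0, -1, 0], 0],
    [[0, -1, 0], 0],
    [[0, -1, 0], 0],
    [[0, -1, 0], 0],
    [[0, -1, 0], 0],
    [[0, -1, 0], 0],
    [[0, -1, 0], 0],
    [[0, -1, 0], 0],
    [[0, -1, 0], 0],
    [[0, -0.7, 0], 0],
  ],
)

```text
clock: 5.3
tcp_pos: [0.5024, -0.0381, 0.2937]
tcp_rot: [-0.001, 1.0, 0.0, 0.0]
contact_force: [0.5, -0.5, 0.6]
finger_gap: 0.0929
```

```bash
python3 - <<'E'
from h import *
s,c,w=shot("w2");find(c,"dock","well_mouth","slot_mouth")
E
```

```text
clock 5.3 tcp [ 0.5024 -0.0381  0.2937] yawY 90.11 F [ 0.5 -0.5  0.6] gap 0.0929
dock [([0.5695, -0.0432, 0.1238], 0.96)]
well_mouth [([0.5621, -0.0403, 0.125], 0.95)]
slot_mouth [([0.567, -0.0359, 0.125], 0.67)]
```

View pics/w2.png

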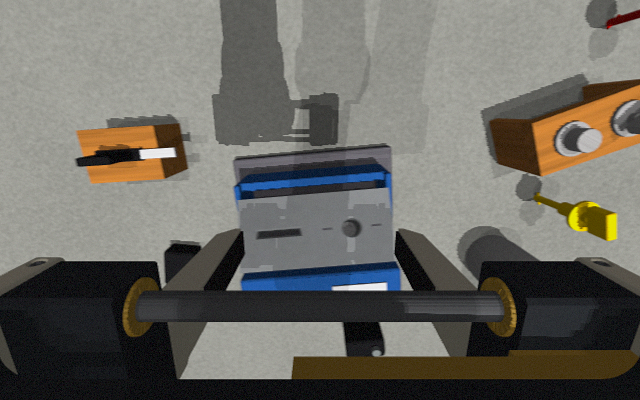

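The crop shows the grey bolt's wing running diagonally over its flange, beside the plain round plug, so it's the right one. The dock view shows the slot at about (278,233), the well at (351,228) and its ticks at (327,229) and (377,225). Next I'll fit the dock frame.

```bash
cat > dock.py <<'E'
from h import *
d=np.load("w2.npz");w=d["w"];im=d["image"];K=d["K"];T=d["T"]
g=cv2.cvtColor(im,cv2.COLOR_BGR2GRAY)
m=np.zeros(g.shape,bool);m[206:265,250:388]=1
m&=np.isfinite(w[...,2]);p=w[m]
for _ in range(5):
    c=p.mean(0);n=np.linalg.svd(p-c,full_matrices=False)[2][2];n*=np.sign(n[2]);p=p[abs((p-c)@n)<.0025]
print("normal",n.round(4),"tilt",np.degrees(np.arccos(n[2])).round(2),"heading",np.degrees(np.arctan2(n[1],n[0])).round(2),len(p))
o=T[:3,3]
def onplane(u,v):
    r_=T[:3,:3]@np.array([(u-K[0,2])/K[0,0],-(v-K[1,2])/K[1,1],-1]);return o+r_*((c-o)@n)/(r_@n)
crop=g[215:250,240:390];b=cv2.GaussianBlur(crop,(3,3),0)
lab=cv2.connectedComponentsWithStats((b<75).astype(np.uint8))
for s_,ce in zip(lab[2][1:],lab[3][1:]):
    if s_[4]>4: print(s_,(ce+[240,215]).round(1),onplane(*(ce+[240,215])).round(4))
x=np.array([1,0,0])
print("plane z at (.569,-.041):",c[2]-(n[0]*(.5695-c[0])+n[1]*(-.041-c[1]))/n[2], c)
# face outline in plane
yd=np.cross(n,np.cross(np.array([0,1,0]),n));
cv2.imwrite("pics/w2c.png",cv2.resize(im[190:280,230:400],None,fx=4.5,fy=4.5,interpolation=cv2.INTER_CUBIC))
E
python3 dock.py
python3 - <<'E'
from h import *
w=np.load("w2.npz")["w"]
for a,b in[(.09,.1),(.1,.13)]: rect(w,.476,-.277,.09,a,b)
rect(w,.476,-.277,.06,.1275,.15)
for (u,v) in [(300,275),(300,190),(310,262)]: print(w[v,u])
E
```

```text
normal [-0.4703 -0.0403  0.8816] tilt 28.17 heading -175.11 2436
[106   5  15  16 158] [353.9 227.1] [0.5629 0.0055 0.1224]
[ 17  14  44  10 309] [278.3 233.3] [ 0.5712 -0.0876  0.1226]
[ 0 16  5 19 78] [241.6 240.6] [ 0.5799 -0.1329  0.1252]
plane z at (.569,-.041): 0.12383973037212642 [ 0.58771058 -0.03819137  0.13368294]
n 61 centre [ 477.  -292.6] size [37.   9.1] long-axis deg 77.9 z 0.0958
n 460 centre [ 481.4 -294.1] size [10.1 40. ] long-axis deg -86.1 z 0.1232
n 0 centre [0. 0.] size [0. 0.] long-axis deg 0.0 z nan
[ 0.63094189 -0.06199538  0.1198785 ]
[ 0.54351582 -0.06682531  0.01893479]
[ 0.60107457 -0.04820773  0.13993529]
  return _methods._mean(a, axis=axis, dtype=dtype,
  ret = ret.dtype.type(ret / rcount)
```

View pics/w2c.png

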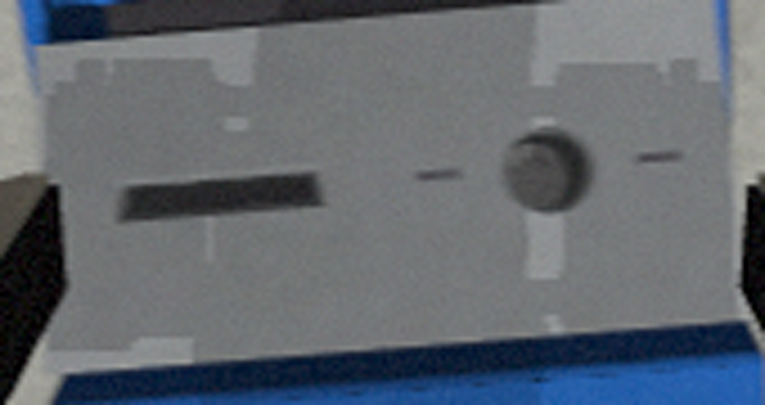

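```bash
python3 - <<'E'
from h import *
d=np.load("w2.npz");K=d["K"];T=d["T"];o=T[:3,3]
def hit(u,v,z=.125):
    r_=T[:3,:3]@np.array([(u-K[0,2])/K[0,0],-(v-K[1,2])/K[1,1],-1]);return o+r_*(z-o[2])/r_[2]
P={}
for k,a in dict(well=(547,171),slot=(221,197),t1=(438,175),t2=(660,157),sl=(120,205),sr=(322,189)).items():
    P[k]=hit(230-.4+a[0]/4.5,190-.4+a[1]/4.5);print(k,P[k].round(4))
v=P["well"]-P["slot"];print("sep",np.hypot(*v[:2]),"y heading",np.degrees(np.arctan2(v[1],v[0])))
v=P["t2"]-P["t1"];print("tick heading",np.degrees(np.arctan2(v[1],v[0])),"mid",(P["t1"]+P["t2"])/2)
print(K)
# height profile along dock x using top cam too
t=np.load("top0.npz")["w"]
for W,n in((t,"top"),(d["w"],"w2")):
    m=(abs(W[...,1]+.041)<.02)&(abs(W[...,0]-.58)<.09)&(W[...,2]>.03);p=W[m];
    b=np.round(p[:,0]/.01);print(n,[(round(float(k)*.01,2),p[b==k,2].mean().round(3)) for k in np.unique(b)])
E
```

```text
well [0.5625 0.0018 0.125 ]
slot [ 0.5703 -0.0868  0.125 ]
t1 [ 0.5637 -0.0277  0.125 ]
t2 [0.5584 0.0321 0.125 ]
sl [ 0.5727 -0.1144  0.125 ]
sr [ 0.5679 -0.0592  0.125 ]
sep 0.08889378358581086 y heading 95.01011412713355
tick heading 95.0862595276682 mid [0.56106104 0.00220097 0.125     ]
[[293.54916992   0.         319.09052252]
 [  0.         293.54916992 196.61188035]
 [  0.           0.           1.        ]]
top [(0.51, np.float64(0.067)), (0.52, np.float64(0.082)), (0.53, np.float64(0.108)), (0.54, np.float64(0.112)), (0.55, np.float64(0.117)), (0.56, np.float64(0.122)), (0.57, np.float64(0.127)), (0.58, np.float64(0.131)), (0.59, np.float64(0.135)), (0.6, np.float64(0.141)), (0.61, np.float64(0.137)), (0.62, np.float64(0.115)), (0.63, np.float64(0.116)), (0.64, np.float64(0.124)), (0.65, np.float64(0.125)), (0.66, np.float64(0.125)), (0.67, np.float64(0.125))]
w2 [(0.51, np.float64(0.064)), (0.52, np.float64(0.081)), (0.53, np.float64(0.107)), (0.54, np.float64(0.111)), (0.55, np.float64(0.116)), (0.56, np.float64(0.121)), (0.57, np.float64(0.125)), (0.58, np.float64(0.13)), (0.59, np.float64(0.135)), (0.6, np.float64(0.139)), (0.61, np.float64(0.142)), (0.63, np.float64(0.117)), (0.64, np.float64(0.123)), (0.65, np.float64(0.123))]
```

step_arm(
  rows=[
    [[0.08, -0.93, 0.1], 0],
    [[0.08, -0.93, 0.1], 0],
    [[0.08, -0.93, 0.1], 0],
    [[0.08, -0.93, 0.1], 0],
    [[0.08, -0.93, 0.1], 0],
    [[0.08, -0.93, 0.1], 0],
    [[0.08, -0.93, 0.1], 0],
    [[0.08, -0.93, 0.1], 0],
    [[0.08, -0.93, 0.1], 0],
    [[0.08, -0.93, 0.1], 0],
    [[0.08, -0.93, 0.1], 0],
    [[0, 0, 0], -0.58],
  ],
)

```text
clock: 7.0
tcp_pos: [0.4806, -0.2948, 0.2657]
tcp_rot: [-0.035, 0.999, -0.0, -0.0]
contact_force: [0.7, 1.0, 0.0]
finger_gap: 0.0929
```

```bash
python3 - <<'E'
from h import *
s,c,w=shot("w3");find(c,"card_grip","card_ear","card_rack")
for z in[(.119,.135),(.110,.135),(.105,.135)]: rect(w,.481,-.294,.035,*z)
rect(w,.481,-.23,.03,.076,.09)
rect(w,.478,-.28,.08,.07,.0775)
cv2.imwrite("pics/w3c.png",cv2.resize(c["image"][60:300,180:460],None,fx=2,fy=2,interpolation=cv2.INTER_CUBIC))
E
```

```text
clock 7.0 tcp [ 0.4806 -0.2948  0.2657] yawY 94.05 F [0.7 1.  0. ] gap 0.0929
card_grip [([0.476, -0.2868, 0.0792], 0.79)]
card_ear [([0.474, -0.2884, 0.0801], 0.73)]
card_rack [([0.4666, -0.3025, 0.0717], 0.68)]
n 340 centre [ 481.5 -295.5] size [10.5 38.8] long-axis deg -86.0 z 0.1239
n 410 centre [ 481.5 -295.6] size [10.5 39.3] long-axis deg -86.0 z 0.1237
n 444 centre [ 481.5 -295.6] size [10.5 39.3] long-axis deg -86.1 z 0.1236
n 299 centre [ 477.7 -241.4] size [11.7 37.7] long-axis deg -86.0 z 0.0782
n 3549 centre [ 481.1 -284.4] size [ 70.1 122.3] long-axis deg -86.5 z 0.0732
```

View pics/w3c.png

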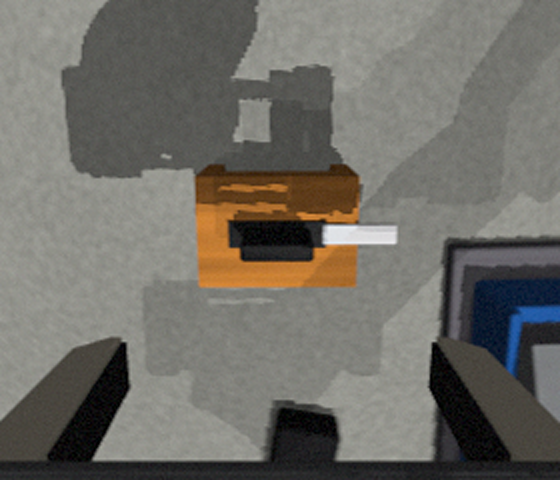

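The card's tab is at (0.4815, -0.2955), with the ear to +y and a heading of 94°, and the tool is already aligned. I'll go down and grip it across its 40 mm width.

step_arm(
  rows=[
    [[-0.04, -0.03, 1], 0],
    [[0, 0, 1], 0],
    [[0, 0, 1], 0],
    [[0, 0, 1], 0],
    [[0, 0, 1], 0],
    [[0, 0, 1], 0],
    [[0, 0, 0.6], 0],
    [[0, 0, 0.4], 0],
    [[0, 0, 0], 0],
  ],
  gripper=60,
)

```text
clock: 8.32
tcp_pos: [0.4814, -0.2951, 0.0909]
tcp_rot: [-0.035, 0.999, 0.0, -0.0]
contact_force: [-0.7, -0.2, 0.1]
finger_gap: 0.0714
```

step_arm(
  rows=[
    [[0, 0, 0], 0],
    [[0, 0, 0], 0],
    [[0, 0, 0], 0],
    [[0, 0, 0], 0],
    [[0, 0, 0], 0],
    [[0, 0, 0], 0],
  ],
  gripper=255,
)

```text
clock: 9.07
tcp_pos: [0.4815, -0.2956, 0.0915]
tcp_rot: [-0.035, 0.999, -0.0, 0.0]
contact_force: [0.0, -0.4, 2.6]
finger_gap: 0.0395
```

Gripped, with a gap of 39.5 mm. I'll lift 44 mm, leaving about 4 mm of blade in the rack slot, then arc toward the robot so the card pivots about 27° in the jaws.

step_arm(
  rows=[
    [[0, 0, -0.5], 0],
    [[0, 0, -0.6], 0],
    [[0, 0, -0.66], 0],
    [[0, 0, 0], 0],
    [[0.28, 0, 0.01], 0],
    [[0.28, 0, 0.02], 0],
    [[0.245, 0, 0.05], 0],
    [[0.245, 0, 0.05], 0],
    [[0.235, 0, 0.085], 0],
    [[0.235, 0, 0.09], 0],
    [[0, 0, 0], 0],
  ],
)

```text
clock: 10.45
tcp_pos: [0.4424, -0.2984, 0.1273]
tcp_rot: [-0.034, 0.999, -0.0, -0.001]
contact_force: [2.1, 0.2, 2.3]
finger_gap: 0.0399
```

```bash
python3 - <<'E'
from h import *
s,c,w=shot("w4")
c=r.capture("scene");cv2.imwrite("pics/s4c.png",cv2.resize(c["image"][70:190,190:340],None,fx=4,fy=4,interpolation=cv2.INTER_CUBIC))
np.savez("s4.npz",w=world(c))
im=np.vstack([cv2.imread("pics/w4.png")[:300:,100:540],cv2.resize(cv2.imread("pics/s4c.png"),(440,290))]);cv2.imwrite("pics/m4.png",im)
E
```

```text
clock 10.45 tcp [ 0.4424 -0.2984  0.1273] yawY 93.91 F [2.1 0.2 2.3] gap 0.0399
```

View pics/m4.png

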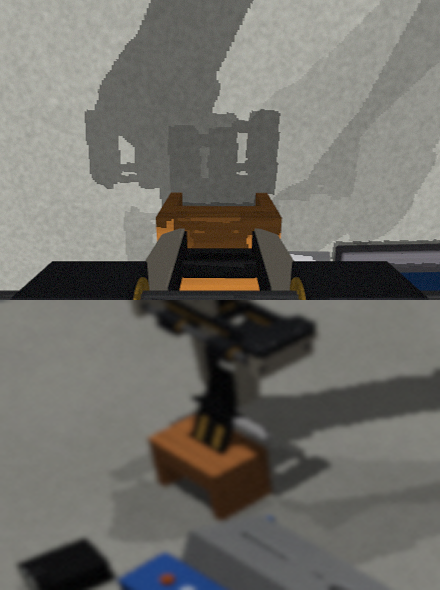

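The card seems to have pivoted in the jaws, with only 2 N on the wrist. I'll lift it clear, move near the dock and measure the tilt.

step_arm(
  rows=[
    [[0, 0, -0.6], 0],
    [[0, 0, -1], 0],
    [[0, 0, -1], 0],
    [[0, 0, -1], 0],
    [[0, 0.6, -0.5], 0],
    [[-0.6, 0.7, 0], 0],
    [[-0.6, 0.7, 0], 0],
    [[-0.6, 0.7, 0], 0],
    [[0, 0, 0], -0.15],
  ],
)

```text
clock: 11.68
tcp_pos: [0.4831, -0.2242, 0.2291]
tcp_rot: [-0.047, 0.999, 0.001, -0.002]
contact_force: [-0.1, -0.3, -1.6]
finger_gap: 0.0399
```

```bash
cat > tilt.py <<'E'
from h import *
import sys
def fit(w,cx,cy,zr,rad=.05):
    m=(w[...,2]>zr[0])&(w[...,2]<zr[1])&(np.hypot(w[...,0]-cx,w[...,1]-cy)<rad)
    p=w[m];
    for _ in range(6):
        c=p.mean(0);n=np.linalg.svd(p-c,full_matrices=False)[2][2];n*=np.sign(n[0]);p=p[abs((p-c)@n)<.004]
    print("n",len(p),"c",c.round(4),"normal",n.round(3),"elev deg",np.degrees(np.arcsin(n[2])).round(1),"head",np.degrees(np.arctan2(n[1],n[0])).round(1),"z",p[:,2].min().round(3),p[:,2].max().round(3),"y",p[:,1].min().round(3),p[:,1].max().round(3))
s,c,w=shot(sys.argv[1]);t=s["tcp_pos"]
find(c,"card_grip","card_ear")
cs=r.capture("scene");W=world(cs);find(cs,"card_grip","card_ear","card_foot")
np.savez(sys.argv[1]+"s.npz",w=W,image=cs["image"])
fit(W,t[0]+.02,t[1],(t[2]-.06,t[2]-.005))
K=np.array(cs["intrinsics"]);q=np.linalg.inv(cs["T"])@np.r_[t-[0,0,.03],1];u=int(K[0,2]+K[0,0]*q[0]/-q[2]);v=int(K[1,2]-K[1,1]*q[1]/-q[2])
print(u,v);a=cv2.resize(cs["image"][max(v-60,0):v+40,u-70:u+70],(560,400),interpolation=cv2.INTER_CUBIC);cv2.imwrite(f"pics/{sys.argv[1]}s.png",a)
E
python3 tilt.py w5
```

```text
clock 11.675 tcp [ 0.4831 -0.2242  0.2291] yawY 95.35 F [-0.1 -0.3 -1.6] gap 0.0399
card_grip [([0.4796, -0.2245, 0.2601], 0.83), ([0.5373, -0.0076, 0.1088], 0.3)]
card_ear [([0.4821, -0.2218, 0.2641], 0.59)]
card_grip [([0.5046, -0.2192, 0.2241], 0.62), ([0.6755, 0.266, 0.1129], 0.42)]
card_ear [([0.5056, -0.2179, 0.2256], 0.97)]
card_foot [([0.5053, -0.2222, 0.2207], 0.62)]
n 282 c [ 0.5085 -0.221   0.1999] normal [0.923 0.092 0.373] elev deg 21.9 head 5.7 z 0.171 0.224 y -0.256 -0.179
269 106
```

View pics/w5s.png

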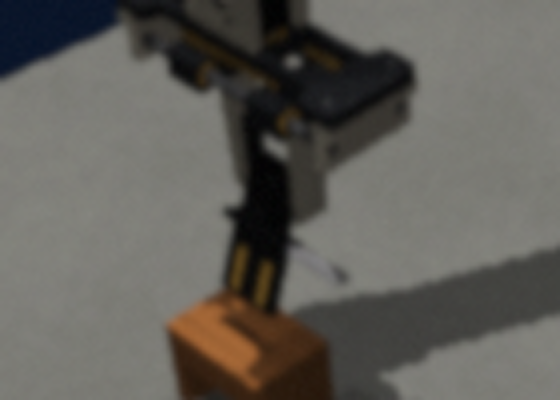

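The blade is tilted about 22–25°, heading 5.5°, and the foot height matches. Next I'll move to just above the slot mouth.

step_arm(
  rows=[
    [[-0.413, 0.858, 0], 0],
    [[-0.413, 0.858, 0], 0],
    [[-0.413, 0.858, 0], 0],
    [[-0.413, 0.858, 0], 0],
    [[-0.413, 0.858, 0], 0],
    [[-0.413, 0.858, 0], 0.05],
    [[0, 0, 0.5], 0],
    [[0, 0, 0.6], 0],
    [[0, 0, 0.48], 0],
    [[0, 0, 0], 0],
  ],
)

```text
clock: 13.28
tcp_pos: [0.5328, -0.0949, 0.189]
tcp_rot: [-0.04, 0.999, 0.0, -0.002]
contact_force: [-0.5, 0.2, -1.8]
finger_gap: 0.0397
```

```bash
python3 tilt.py w6; python3 - <<'E'
import cv2
a=cv2.imread("pics/w6.png")[150:350,170:470];b=cv2.imread("pics/w6s.png")
cv2.imwrite("pics/m6.png",cv2.hconcat([cv2.resize(a,(420,300)),cv2.resize(b,(380,300))]))
E
```

```text
clock 13.275 tcp [ 0.5328 -0.0949  0.189 ] yawY 94.55 F [-0.5  0.2 -1.8] gap 0.0397
card_grip [([0.5287, -0.0905, 0.2226], 0.94), ([0.6372, 0.2235, 0.0145], 0.25)]
card_ear [([0.5362, -0.0953, 0.222], 0.93), ([0.5449, -0.0335, 0.1121], 0.52)]
card_grip []
card_ear []
card_foot [([0.5578, -0.0878, 0.1815], 0.65)]
n 212 c [ 0.5631 -0.0868  0.1593] normal [0.819 0.075 0.569] elev deg 34.7 head 5.2 z 0.13 0.184 y -0.129 -0.047
287 152
```

View pics/m6.png

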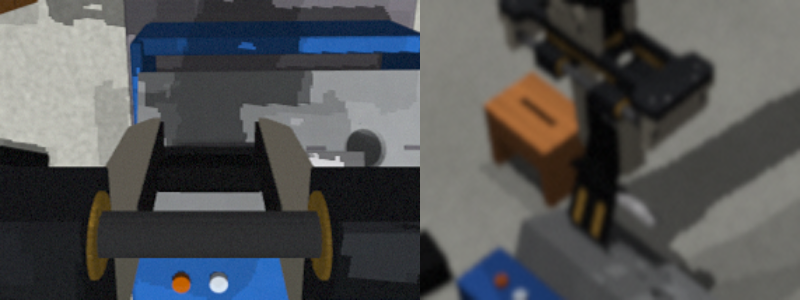

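The foot is hanging over the slot and y is 4.6 mm short. I'll correct that and start the insertion along dock -z.

step_arm(
  rows=[
    [[0, 0.184, 0], -0.065],
    [[0, 0, 0], 0],
    [[-0.07, 0, 0.145], 0],
    [[-0.07, 0, 0.145], 0],
    [[-0.07, 0, 0.145], 0],
    [[-0.07, 0, 0.145], 0],
    [[0, 0, 0], 0],
  ],
)

```text
clock: 14.5
tcp_pos: [0.5388, -0.089, 0.1825]
tcp_rot: [-0.044, 0.999, 0.0, -0.001]
contact_force: [-16.2, 1.8, 36.5]
finger_gap: 0.0402
```

It's pressing on the face (36 N) beside the slot mouth. I'll back off and check how the foot sits relative to the slot.

step_arm(
  rows=[
    [[0.12, 0, -0.26], 0],
    [[0.12, 0, -0.26], 0],
    [[0, 0, 0], 0],
  ],
)

```text
clock: 14.88
tcp_pos: [0.5348, -0.0894, 0.1888]
tcp_rot: [-0.044, 0.999, -0.0, -0.0]
contact_force: [1.0, -0.1, -2.3]
finger_gap: 0.0398
```

```bash
cat > ov.py <<'E'
from h import *
import sys
s,c,w=shot("w7")
a=np.radians(5);b=np.radians(25)
X=np.array([np.cos(b)*np.cos(a),np.cos(b)*np.sin(a),np.sin(b)]);Y=np.array([-np.sin(a),np.cos(a),0]);Z=np.cross(X,Y)
O=np.array([.5664,-.0425,.125])
cs=r.capture("scene");K=np.array(cs["intrinsics"]);Ti=np.linalg.inv(cs["T"])
W=world(cs);np.savez("s7.npz",w=W,image=cs["image"])
def pj(P): q=Ti@np.r_[P,1];return np.array([K[0,2]+K[0,0]*q[0]/-q[2],K[1,2]-K[1,1]*q[1]/-q[2]])
t=s["tcp_pos"];G=t+[0,0,.019]
f=5;c0=pj(O-.045*Y).astype(int)-[70,60]
im=cv2.resize(cs["image"][c0[1]:c0[1]+100,c0[0]:c0[0]+150],None,fx=f,fy=f,interpolation=cv2.INTER_CUBIC)
def dr(P,col):
    q=[((pj(p)-c0+.5)*f).astype(int) for p in P];cv2.polylines(im,[np.array(q)],True,col,1,cv2.LINE_AA)
dr([O+sx*.004*X+(-.045+sy*.0265)*Y for sx,sy in((1,1),(1,-1),(-1,-1),(-1,1))],(0,255,0))
dr([O+.045*Y+.011*(np.cos(k)*X+np.sin(k)*Y) for k in np.linspace(0,6.28,24)],(0,255,0))
dr([O+sx*.045*X+sy*.095*Y for sx,sy in((1,1),(1,-1),(-1,-1),(-1,1))],(0,255,255))
for tl,col in((22,(255,0,255)),(26,(255,255,0))):
    bb=np.radians(tl);x=np.array([np.cos(bb)*np.cos(a),np.cos(bb)*np.sin(a),np.sin(bb)]);z=np.cross(x,Y);F=G-.0835*z
    dr([F+sx*.0025*x+sy*.025*Y for sx,sy in((1,1),(1,-1),(-1,-1),(-1,1))],col)
    print(tl,F.round(4))
cv2.imwrite("pics/ov7.png",im)
E
python3 ov.py
```

```text
clock 14.875 tcp [ 0.5348 -0.0894  0.1888] yawY 95.09 F [ 1.  -0.1 -2.3] gap 0.0398
22 [ 0.5659 -0.0867  0.1304]
26 [ 0.5712 -0.0862  0.1328]
```

View pics/ov7.png

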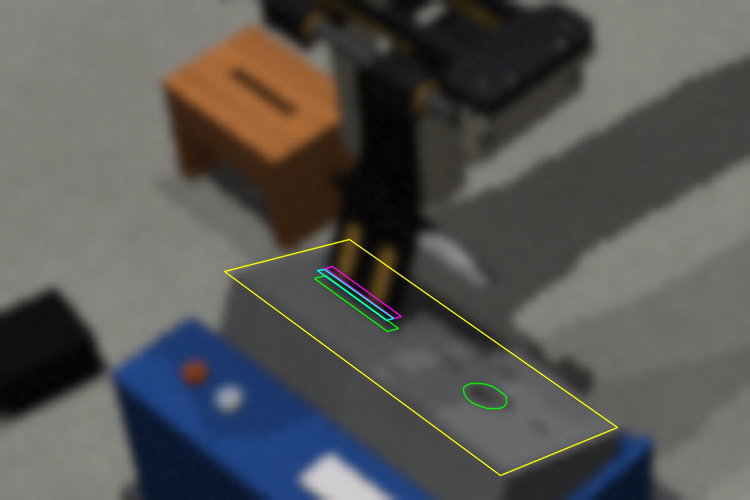

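```bash
python3 - <<'E'
from h import *
exec(open("ov.py").read().split("cs=r.capture")[0].split("s,c,w=")[1].split("\n",1)[1])
d=np.load("scene0.npz");K=d["K"];Ti=np.linalg.inv(d["T"])
def pj(P): q=Ti@np.r_[P,1];return np.array([K[0,2]+K[0,0]*q[0]/-q[2],K[1,2]-K[1,1]*q[1]/-q[2]])
A=cv2.cvtColor(d["image"],cv2.COLOR_BGR2GRAY).astype(np.float32);B=cv2.cvtColor(np.load("s7.npz")["image"],cv2.COLOR_BGR2GRAY).astype(np.float32)
def samp(I,P):
    q=pj(P);return int(cv2.getRectSubPix(I,(1,1),(float(q[0]),float(q[1])))[0,0])
for y in(-.06,-.045,-.03):
    print("y",y);xs=np.arange(-.03,.031,.003)
    print(" x ",(xs*1000).round().astype(int).tolist());print("was",[samp(A,O+x*X+y*Y) for x in xs]);print("now",[samp(B,O+x*X+y*Y) for x in xs])
ys=np.arange(-.085,-.005,.003);print((ys*1000).round().astype(int).tolist());
for x in(-.003,0,.003): print("was",x,[samp(A,O+x*X+y*Y) for y in ys])
xs=np.arange(-.021,.022,.003)
print("well x",[samp(A,O+x*X+.045*Y) for x in xs],"y",[samp(A,O+(x+.045)*Y) for x in xs])
T=np.load("top0.npz");K=T["K"];Ti=np.linalg.inv(T["T"]);C=cv2.cvtColor(T["image"],cv2.COLOR_BGR2GRAY).astype(np.float32)
print("top slot x",[samp(C,O+x*X-.045*Y) for x in xs]);print("top slot y",[samp(C,O+y*Y) for y in ys])
print("top well x",[samp(C,O+x*X+.045*Y) for x in xs],"y",[samp(C,O+(x+.045)*Y) for x in xs])
d=np.load("w2.npz");K=d["K"];Ti=np.linalg.inv(d["T"]);C=cv2.cvtColor(d["image"],cv2.COLOR_BGR2GRAY).astype(np.float32)
print("w2 slot x",[samp(C,O+x*X-.045*Y) for x in xs]);print("w2 slot y",[samp(C,O+y*Y) for y in ys])
E
```

```text
y -0.06
 x  [-30, -27, -24, -21, -18, -15, -12, -9, -6, -3, 0, 3, 6, 9, 12, 15, 18, 21, 24, 27, 30]
was [93, 93, 93, 93, 93, 93, 94, 91, 86, 81, 80, 83, 89, 91, 94, 95, 96, 97, 97, 97, 97]
now [54, 37, 23, 14, 12, 14, 21, 29, 35, 42, 54, 65, 73, 78, 80, 81, 82, 83, 82, 83, 82]
y -0.045
 x  [-30, -27, -24, -21, -18, -15, -12, -9, -6, -3, 0, 3, 6, 9, 12, 15, 18, 21, 24, 27, 30]
was [94, 94, 94, 94, 94, 96, 96, 93, 88, 84, 83, 85, 90, 93, 94, 94, 95, 96, 95, 95, 95]
now [11, 16, 31, 46, 57, 60, 48, 37, 35, 40, 52, 64, 72, 78, 80, 80, 80, 80, 81, 82, 81]
y -0.03
 x  [-30, -27, -24, -21, -18, -15, -12, -9, -6, -3, 0, 3, 6, 9, 12, 15, 18, 21, 24, 27, 30]
was [95, 95, 94, 94, 95, 96, 97, 94, 90, 85, 84, 87, 90, 93, 95, 95, 95, 95, 93, 94, 95]
now [32, 30, 28, 26, 23, 18, 18, 22, 31, 43, 55, 67, 74, 78, 80, 81, 81, 81, 80, 81, 82]
[-85, -82, -79, -76, -73, -70, -67, -64, -61, -58, -55, -52, -49, -46, -43, -40, -37, -34, -31, -28, -25, -22, -19, -16, -13, -10, -7]
was -0.003 [95, 95, 94, 92, 87, 81, 79, 79, 81, 82, 82, 83, 83, 84, 84, 82, 84, 84, 85, 86, 84, 84, 86, 91, 94, 95, 97]
was 0 [95,
[... 225 characters left out ...]
ell x [101, 102, 99, 92, 83, 74, 67, 61, 59, 67, 79, 90, 96, 98, 98] y [92, 96, 97, 93, 81, 68, 59, 61, 66, 71, 77, 82, 89, 95, 99]
top slot x [107, 105, 106, 108, 108, 100, 77, 42, 47, 103, 110, 108, 105, 106, 107]
top slot y [108, 108, 108, 107, 94, 56, 34, 34, 38, 34, 35, 34, 37, 42, 43, 47, 39, 36, 34, 33, 31, 35, 44, 89, 107, 107, 110]
top well x [112, 111, 112, 103, 71, 72, 58, 37, 37, 51, 70, 95, 111, 111, 111] y [109, 111, 113, 93, 53, 42, 38, 37, 36, 36, 35, 71, 105, 114, 112]
w2 slot x [114, 114, 113, 114, 114, 117, 35, 35, 48, 113, 115, 116, 115, 116, 115]
w2 slot y [115, 116, 114, 116, 96, 59, 39, 40, 40, 39, 38, 34, 36, 36, 33, 37, 37, 34, 40, 38, 36, 39, 57, 106, 116, 114, 119]
```

```bash
python3 - <<'E'
from h import *
exec(open("ov.py").read().split("cs=r.capture")[0].split("s,c,w=")[1].split("\n",1)[1])
T=np.load("scene0.npz")["T"];o=T[:3,3]
G=np.array([.5348,-.0894,.1888+.019])
M=np.stack([X,Y,Z])
print("cam",o.round(3),"G in dock mm",(M@(G-O)*1000).round(1))
for xf in(-.003,-.0015,0):
  for h in(.005,.0075):
    P=O+xf*X-.045*Y;d=o-P;Q=P+d*h/(d@Z);print(xf,h,"foot far edge dock",(M@(Q-O)*1000).round(1))
E
```

```text
cam [0.991 0.534 0.923] G in dock mm [  2.8 -44.   90.1]
-0.003 0.005 foot far edge dock [  4.4 -39.4   5. ]
-0.003 0.0075 foot far edge dock [  8.  -36.7   7.5]
-0.0015 0.005 foot far edge dock [  5.8 -39.4   5. ]
-0.0015 0.0075 foot far edge dock [  9.5 -36.7   7.5]
0 0.005 foot far edge dock [  7.3 -39.4   5. ]
0 0.0075 foot far edge dock [ 11.  -36.7   7.5]
```

All three cameras agree on the slot to within 1 mm. The foot is about 4 mm too far uphill, since the actual tilt is about 27°. I'll shift the hand downhill and try again.

step_arm(
  rows=[
    [[0.156, -0.03, 0.073], 0],
    [[0, 0, 0], 0],
    [[-0.07, 0, 0.145], 0],
    [[-0.07, 0, 0.145], 0],
    [[-0.07, 0, 0.145], 0],
    [[0, 0, 0], 0],
  ],
)

```text
clock: 15.72
tcp_pos: [0.5361, -0.0898, 0.1759]
tcp_rot: [-0.045, 0.999, 0.0, -0.0]
contact_force: [-0.2, 0.2, -1.6]
finger_gap: 0.0399
```

```bash
cat >> h.py <<'E'
_a=np.radians(5);_b=np.radians(25)
X=np.array([np.cos(_b)*np.cos(_a),np.cos(_b)*np.sin(_a),np.sin(_b)]);Y=np.array([-np.sin(_a),np.cos(_a),0]);Z=np.cross(X,Y);M=np.stack([X,Y,Z]);O=np.array([.5664,-.0425,.125])
def dk():
    s=r.get_state();G=s["tcp_pos"]+[0,0,.019]
    print(round(s["clock"],2),"G dock mm",(M@(G-O)*1000).round(1),"F dock",(M@s["contact_force"]).round(1),"yaw",np.degrees(np.arctan2(T_y(s)[1],T_y(s)[0])).round(2),"gap",round(s["finger_gap"]*1000,1),"q7",s["joint_positions"][6].round(2))
E
python3 -c "
from h import *;dk()"
```

```text
15.72 G dock mm [ -1.5 -44.4  77.8] F dock [-0.9  0.2 -1.4] yaw 95.11 gap 39.9 q7 1.85
```

The blade is in the slot with no force. I'll keep inserting and bring x to 0 on the way.

step_arm(
  rows=[
    [[-0.085, 0, 0.146], 0],
    [[-0.085, 0, 0.146], 0],
    [[-0.085, 0, 0.146], 0],
    [[-0.085, 0, 0.146], 0],
    [[-0.071, 0, 0.152], 0],
    [[-0.071, 0, 0.152], 0],
    [[-0.071, 0, 0.152], 0],
    [[0, 0, 0], 0],
  ],
)

```text
clock: 16.73
tcp_pos: [0.5481, -0.0887, 0.149]
tcp_rot: [-0.044, 0.999, 0.0, -0.002]
contact_force: [-4.6, -0.7, -5.7]
finger_gap: 0.0395
```

```bash
python3 -c "
from h import *;dk()"
```

```text
16.73 G dock mm [ -2.  -44.5  48.4] F dock [-6.7 -0.3 -3.2] yaw 95.09 gap 39.5 q7 1.85
```

step_arm(
  rows=[
    [[-0.01, 0, 0.176], 0],
    [[-0.071, 0, 0.152], 0],
    [[-0.071, 0, 0.152], 0],
    [[-0.04, 0, 0.085], 0],
    [[0, 0, 0], 0],
  ],
)

```text
clock: 17.35
tcp_pos: [0.5532, -0.0884, 0.1368]
tcp_rot: [-0.044, 0.999, 0.0, -0.002]
contact_force: [-8.4, -0.4, 4.2]
finger_gap: 0.0402
```

```bash
python3 -c "
from h import *;dk()"
```

```text
17.35 G dock mm [ -2.6 -44.5  35.1] F dock [-5.9  0.3  7.3] yaw 95.08 gap 40.2 q7 1.85
```

step_arm(
  rows=[
    [[-0.03, 0, 0.07], 0],
    [[-0.02, 0, 0.05], 0],
    [[0, 0, 0], 0],
  ],
)

```text
clock: 17.73
tcp_pos: [0.5532, -0.0883, 0.1366]
tcp_rot: [-0.044, 0.999, 0.0, -0.002]
contact_force: [-15.7, 0.9, 21.9]
finger_gap: 0.0399
```

```bash
python3 -c "
from h import *;dk()"
```

```text
17.73 G dock mm [ -2.6 -44.5  35. ] F dock [-4.8  2.3 26.5] yaw 95.07 gap 39.9 q7 1.85
```

The card has hit a hard stop at the expected home height. I'll relax, open and rise.

step_arm(
  rows=[
    [[0.05, 0, -0.12], 0],
    [[0, 0, 0], 0],
  ],
)

```text
clock: 17.98
tcp_pos: [0.5532, -0.0883, 0.1368]
tcp_rot: [-0.044, 0.999, 0.0, -0.001]
contact_force: [-8.7, 0.9, 4.1]
finger_gap: 0.0396
```

step_arm(
  rows=[
    [[0, 0, 0], 0],
    [[0, 0, 0], 0],
    [[0, 0, 0], 0],
    [[0, 0, -0.4], 0],
    [[0, 0, -0.8], 0],
    [[0, 0, -1], 0],
    [[0, 0, -1], 0],
    [[0, 0, -1], 0],
    [[0.7, 0.8, -0.8], 0],
    [[0.8, 0.8, 0], 0],
  ],
  gripper=60,
)

```text
clock: 19.23
tcp_pos: [0.5151, -0.0515, 0.2637]
tcp_rot: [-0.044, 0.999, -0.0, 0.003]
contact_force: [0.4, 0.5, -0.3]
finger_gap: 0.0713
```

```bash
python3 - <<'E'
from h import *
s,c,w=shot("w8");find(c,"card_grip","card_ear","well_mouth");dk()
D=(w-O)@M.T*1000
m=np.isfinite(D[...,2])&(abs(D[...,0])<14)&(D[...,1]>-80)&(D[...,1]<30)&(D[...,2]>2)&(D[...,2]<60)
p=D[m]
t=p[(p[:,2]>44)];print("tab top",len(t),t.mean(0).round(1),t.min(0).round(1),t.max(0).round(1))
e=p[(p[:,1]>-8)&(p[:,2]<12)];print("ear",len(e),np.median(e,0).round(1),e.min(0).round(1),e.max(0).round(1))
h=p[(p[:,1]>-74)&(p[:,1]<-16)&(p[:,2]<12)];print("shoulder",len(h),np.median(h,0).round(1))
f=D[np.isfinite(D[...,2])&(abs(D[...,1]-10)<25)&(abs(D[...,0])<40)&(abs(D[...,0])>16)&(abs(D[...,2])<8)];print("face",np.median(f,0).round(1),np.percentile(f[:,2],[10,90]))
E
```

```text
clock 19.225 tcp [ 0.5151 -0.0515  0.2637] yawY 95.07 F [ 0.4  0.5 -0.3] gap 0.0713
card_grip [([0.5571, -0.0677, 0.1299], 0.93)]
card_ear [([0.5616, -0.0693, 0.1345], 0.94)]
well_mouth [([0.5536, -0.0377, 0.1197], 0.71)]
19.43 G dock mm [ 18.2  -4.8 163.6] F dock [ 0.7 -0.9 -0.9] yaw 95.13 gap 70.9 q7 1.77
tab top 438 [ -0.5 -42.8  49.3] [ -5.2 -63.2  44.4] [  4.3 -24.1  51.6]
ear 372 [-0.1 10.1  3.8] [-5.7 -7.6  2.1] [ 5.4 28.8  5.7]
shoulder 235 [  4.3 -26.1   3.9]
face [16.3 10.1 -1.2] [-2.18117603 -0.30179746]
```

The card is home: tab top 50.5 mm above the face against 51 expected, ear top 5 mm, ear end at y = 28.8. Now the bolt.

step_arm(
  rows=[
    [[0.11, 0.925, 0], 0],
    [[0.11, 0.925, 0], 0],
    [[0.11, 0.925, 0], 0],
    [[0.11, 0.925, 0], 0],
    [[0.11, 0.925, 0], 0],
    [[0.11, 0.925, 0], 0],
    [[0.11, 0.925, 0], 0],
    [[0.11, 0.925, 0], 0],
    [[0.11, 0.925, 0], 0],
    [[0.11, 0.925, 0], 0],
    [[0.11, 0.925, 0], 0],
    [[0.11, 0.925, 0], 0],
    [[0.11, 0.925, 0], 0],
    [[0.11, 0.925, 0], 0],
    [[0.11, 0.925, 0], 0],
    [[0.11, 0.925, 0], 0],
    [[0.11, 0.925, 0], 0],
    [[0, 0, 0], -0.87],
    [[0, 0, 0], -0.87],
    [[0, 0, 0], -0.87],
  ],
)

```text
clock: 21.92
tcp_pos: [0.4338, 0.3354, 0.2609]
tcp_rot: [-0.201, 0.98, -0.0, 0.0]
contact_force: [-0.2, 0.3, 0.3]
finger_gap: 0.0715
```

step_arm(
  rows=[
    [[0, 0, 0], -0.87],
    [[0, 0, 0], -0.87],
    [[0, 0, 0], -0.87],
    [[0, 0, 0], -0.87],
    [[0, 0, 0], 0],
  ],
)

```text
clock: 22.55
tcp_pos: [0.4337, 0.3352, 0.2609]
tcp_rot: [-0.397, 0.918, -0.0, 0.0]
contact_force: [0.8, -0.7, -1.3]
finger_gap: 0.0709
```

```bash
python3 - <<'E'
from h import *
s,c,w=shot("w9")
for z in((.131,.146),(.126,.146)): rect(w,.4336,.3357,.024,*z)
rect(w,.457,.272,.022,.115,.13)
E
```

```text
clock 22.55 tcp [0.4337 0.3352 0.2609] yawY 136.79 F [ 0.8 -0.7 -1.3] gap 0.0709
n 420 centre [433.4 334.9] size [12.1 34.8] long-axis deg -43.3 z 0.136
n 459 centre [433.5 334.8] size [12.2 35.1] long-axis deg -43.3 z 0.1359
n 550 centre [456.8 271.5] size [26.2 27. ] long-axis deg -42.6 z 0.1201
```

step_arm(
  rows=[
    [[0, 0, 1], 0],
    [[0, 0, 1], 0],
    [[0, 0, 1], 0],
    [[0, 0, 1], 0],
    [[0, 0, 1], 0],
    [[0, 0, 0.7], 0],
    [[0, 0, 0.42], 0],
    [[0, 0, 0], 0],
  ],
)

```text
clock: 23.6
tcp_pos: [0.4323, 0.3355, 0.1077]
tcp_rot: [-0.398, 0.917, -0.0, -0.001]
contact_force: [0.2, 0.7, -0.0]
finger_gap: 0.0713
```

step_arm(
  rows=[
    [[0, 0, 0], 0],
    [[0, 0, 0], 0],
    [[0, 0, 0], 0],
    [[0, 0, 0], 0],
    [[0, 0, 0], 0],
    [[0, 0, 0], 0],
  ],
  gripper=255,
)

```text
clock: 24.35
tcp_pos: [0.4325, 0.3357, 0.1085]
tcp_rot: [-0.398, 0.917, -0.0, 0.0]
contact_force: [0.5, -0.9, 2.4]
finger_gap: 0.0359
```

Gripped across the wing ends, gap 35.9 mm. I'll lift to leave about 10 mm engaged, then arc toward tool +x to pivot it.

step_arm(
  rows=[
    [[0, 0, -0.7], 0],
    [[0, 0, -0.8], 0],
    [[0, 0, -0.8], 0],
    [[0, 0, -0.8], 0],
    [[0, 0, 0], 0],
    [[0.385, 0, 0.026], 0],
    [[0.385, 0, 0.026], 0],
    [[0.33, 0, 0.074], 0],
    [[0.33, 0, 0.074], 0],
    [[0.316, 0, 0.118], 0],
    [[0.316, 0, 0.118], 0],
    [[0, 0, 0], 0],
  ],
)

```text
clock: 25.85
tcp_pos: [0.3961, 0.2967, 0.1744]
tcp_rot: [-0.398, 0.917, -0.001, -0.001]
contact_force: [2.3, 1.0, 1.4]
finger_gap: 0.0358
```

```bash
python3 - <<'E'
from h import *
s,c,w=shot("w10")
D=s["tcp_pos"]-np.array([.4325,.3357,.1085]);Rm=R.from_quat(s["tcp_rot"]).as_matrix();print("moved tool",(Rm.T@D*1000).round(1))
E
```

```text
clock 25.85 tcp [0.3961 0.2967 0.1744] yawY 136.95 F [2.3 1.  1.4] gap 0.0358
moved tool [ 53.5   0.  -65.7]
```

The bolt moved 53.5 mm along the arc, implying a tilt of about 26°. I'll lift it clear, turn to the dock's yaw and carry it over the well.

step_arm(
  rows=[
    [[0, 0, -0.86], 0],
    [[0, 0, -0.86], 0],
    [[0, 0, -0.86], 0.87],
    [[0, 0, -0.86], 0.87],
    [[0, 0, 0], 0.87],
    [[0, 0, 0], 0.87],
    [[0, 0, 0], 0.87],
    [[0, 0, 0], 0.87],
    [[0, 0, 0], 0.87],
    [[0, 0, 0], 0],
  ],
)

```text
clock: 27.15
tcp_pos: [0.3949, 0.297, 0.2592]
tcp_rot: [-0.046, 0.999, -0.002, -0.003]
contact_force: [-0.4, 0.0, -1.7]
finger_gap: 0.0359
```

step_arm(
  rows=[
    [[-0.265, -0.947, 0], 0],
    [[-0.265, -0.947, 0], 0],
    [[-0.265, -0.947, 0], 0],
    [[-0.265, -0.947, 0], 0],
    [[-0.265, -0.947, 0], 0],
    [[-0.265, -0.947, 0], 0],
    [[-0.265, -0.947, 0], 0],
    [[-0.265, -0.947, 0], 0],
    [[-0.265, -0.947, 0], 0],
    [[-0.265, -0.947, 0], 0],
    [[-0.265, -0.947, 0], 0],
    [[-0.265, -0.947, 0], 0],
    [[-0.265, -0.947, 0], 0],
    [[0, 0, 0], 0],
    [[0, 0, 0], 0],
  ],
)

```text
clock: 29.02
tcp_pos: [0.5092, 0.0006, 0.2602]
tcp_rot: [-0.046, 0.999, 0.001, -0.001]
contact_force: [1.0, -0.0, -1.2]
finger_gap: 0.0356
```

```bash
cat > bt.py <<'E'
from h import *
import sys
s,c,w=shot(sys.argv[1]);dk();t=s["tcp_pos"];G=t+[0,0,.019]
for n in("scene","top"):
    cs=r.capture(n);W=world(cs);np.savez(sys.argv[1]+n+".npz",w=W,image=cs["image"],K=cs["intrinsics"],T=cs["T"])
    D=(W-G)@M.T*1000   # dock axes, relative to G
    for z0,z1 in((-120,-105),(-105,-90),(-90,-75),(-75,-65),(-62,-50),(-50,-38)):
        m=(abs(D[...,0])<25)&(abs(D[...,1])<25)&(D[...,2]>z0)&(D[...,2]<z1);p=D[m]
        if len(p)>3: print(n,z0,z1,len(p),"mean",p.mean(0).round(1),"x",np.percentile(p[:,0],[10,90]).round(1),"y",np.percentile(p[:,1],[10,90]).round(1))
E
python3 bt.py w11
```

```text
clock 29.025 tcp [0.5092 0.0006 0.2602] yawY 95.22 F [ 1.  -0.  -1.2] gap 0.0356
29.07 G dock mm [ 17.2  48.2 162.3] F dock [-0.3  0.2 -1.6] yaw 95.26 gap 35.3 q7 1.66
scene -120 -105 32 mean [   1.7    4.2 -112.3] x [-1.1  4.1] y [-1.4 10.3]
scene -105 -90 23 mean [  2.1   3.6 -97.1] x [-0.5  4.9] y [-1.   6.9]
scene -90 -75 27 mean [  2.8   4.4 -82.2] x [-0.1  5.4] y [1.2 7.2]
scene -75 -65 12 mean [  3.6   3.5 -70.3] x [0.7 7.1] y [0.7 7.2]
scene -62 -50 40 mean [  6.2   5.8 -56.6] x [1.7 9.6] y [-1.1 11. ]
scene -50 -38 40 mean [  6.4   6.3 -44.9] x [ 0.9 10.3] y [ 0.3 11.4]
```

step_arm(
  rows=[
    [[-0.047, -0.128, 0.5], 0],
    [[0, 0, 0.55], 0],
    [[0, 0, 0.44], 0.03],
    [[0, 0, 0], 0],
    [[0, 0, 0], 0],
  ],
)

```text
clock: 29.8
tcp_pos: [0.5119, -0.004, 0.2236]
tcp_rot: [-0.043, 0.999, -0.0, 0.0]
contact_force: [-0.2, 0.3, -2.0]
finger_gap: 0.0361
```

```bash
python3 bt.py w12; python3 - <<'E'
from h import *
d=np.load("w12scene.npz");K=d["K"];Ti=np.linalg.inv(d["T"])
def pj(P): q=Ti@np.r_[P,1];return np.array([K[0,2]+K[0,0]*q[0]/-q[2],K[1,2]-K[1,1]*q[1]/-q[2]])
f=8;c0=pj(O+.045*Y+.02*Z).astype(int)-[45,40];im=cv2.resize(d["image"][c0[1]:c0[1]+70,c0[0]:c0[0]+90],None,fx=f,fy=f,interpolation=cv2.INTER_CUBIC)
im=cv2.convertScaleAbs(im,alpha=1.8)
def dr(P,col): cv2.polylines(im,[np.array([((pj(p)-c0+.5)*f).astype(int) for p in P])],True,col,1,cv2.LINE_AA)
k=np.linspace(0,6.28,30)
dr([O+.045*Y+.011*(np.cos(a)*X+np.sin(a)*Y) for a in k],(0,255,0))
dr([O+.045*Y+.008*Z+.005*(np.cos(a)*X+np.sin(a)*Y) for a in k],(255,0,255))
cv2.imwrite("pics/ov12.png",im)
E
```

```text
clock 29.8 tcp [ 0.5119 -0.004   0.2236] yawY 94.9 F [-0.2  0.3 -2. ] gap 0.0361
29.85 G dock mm [  3.9  43.1 128.3] F dock [-1.1  0.2 -1.4] yaw 94.9 gap 35.7 q7 1.67
scene -120 -105 28 mean [   1.6    2.7 -112.6] x [-1.3  4.6] y [-5.   7.6]
scene -105 -90 24 mean [  1.8   2.8 -97.8] x [-0.5  3.7] y [-0.5  5.8]
scene -90 -75 22 mean [  3.    3.6 -82.5] x [0.3 4.9] y [0.7 7.1]
scene -75 -65 12 mean [  3.4   4.4 -71.3] x [1.5 5.8] y [-0.3  7.6]
scene -62 -50 38 mean [  6.4   5.2 -55.8] x [1.8 9.9] y [-1.4 10.5]
scene -50 -38 31 mean [  6.4   5.9 -44.9] x [ 0. 10.] y [-0.6 10.6]
```

View pics/ov12.png

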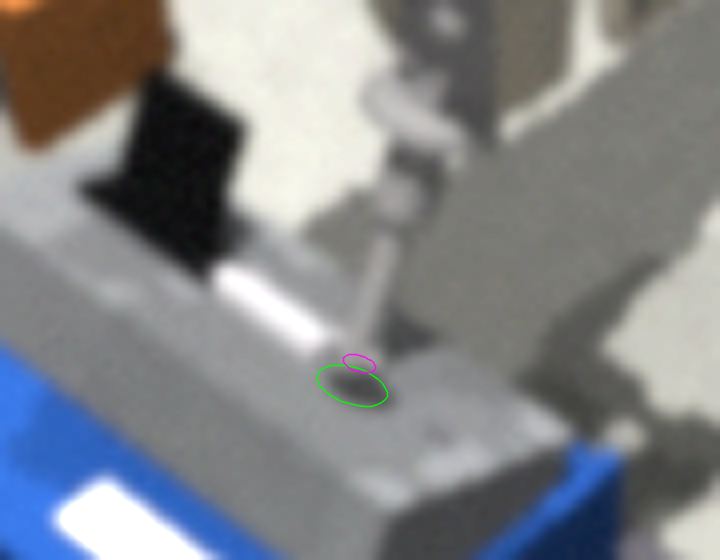

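The stem end shows at about (360,348), just above the well mouth at (358,385). The card is standing home with its ear toward the well. I'll centre y and start lowering along the bore.

step_arm(
  rows=[
    [[0.03, 0.076, 0.015], -0.015],
    [[0, 0, 0], 0],
    [[-0.068, 0, 0.145], 0],
    [[-0.068, 0, 0.145], 0],
    [[-0.068, 0, 0.145], 0],
    [[-0.068, 0, 0.145], 0],
    [[0, 0, 0], 0],
  ],
)

```text
clock: 30.82
tcp_pos: [0.5172, -0.001, 0.2078]
tcp_rot: [-0.044, 0.999, 0.0, -0.001]
contact_force: [0.3, 1.4, -3.2]
finger_gap: 0.0356
```

```bash
python3 -c "
from h import *;dk()"
```

```text
30.82 G dock mm [  1.9  45.7 111.5] F dock [-1.   1.4 -3.1] yaw 95.03 gap 35.6 q7 1.67
```

step_arm(
  rows=[
    [[-0.068, 0, 0.145], 0],
    [[-0.085, 0, 0.181], 0],
    [[-0.085, 0, 0.181], 0],
    [[-0.085, 0, 0.181], 0],
    [[0, 0, 0], 0],
  ],
)

```text
clock: 31.45
tcp_pos: [0.5255, -0.0005, 0.1907]
tcp_rot: [-0.044, 0.999, 0.0, -0.0]
contact_force: [-1.7, 1.6, -4.7]
finger_gap: 0.0355
```

```bash
python3 -c "
from h import *;dk()"
```

```text
31.45 G dock mm [ 2.2 45.4 92.4] F dock [-3.4  1.7 -3.6] yaw 95.02 gap 35.5 q7 1.67
```

step_arm(
  rows=[
    [[-0.05, 0, 0.153], 0],
    [[-0.05, 0, 0.153], 0],
    [[-0.05, 0, 0.153], 0],
    [[-0.05, 0, 0.153], 0],
    [[-0.068, 0, 0.145], 0],
    [[-0.068, 0, 0.145], 0],
    [[0, 0, 0], 0],
  ],
)

```text
clock: 32.33
tcp_pos: [0.5343, -0.0001, 0.1684]
tcp_rot: [-0.044, 0.999, -0.0, 0.0]
contact_force: [-0.7, 3.0, -3.2]
finger_gap: 0.0356
```

```bash
python3 -c "
from h import *;dk()"
```

```text
32.33 G dock mm [ 0.8 45.  68.5] F dock [-1.8  3.  -2.7] yaw 95.0 gap 35.6 q7 1.67
```

step_arm(
  rows=[
    [[-0.068, 0.02, 0.145], 0],
    [[-0.068, 0, 0.145], 0],
    [[-0.068, 0, 0.145], 0],
    [[0, 0, 0], 0],
  ],
)

```text
clock: 32.83
tcp_pos: [0.5374, 0.0004, 0.157]
tcp_rot: [-0.043, 0.999, -0.0, -0.002]
contact_force: [-4.0, 1.1, -4.2]
finger_gap: 0.0358
```

```bash
python3 -c "
from h import *;dk()"
```

```text
32.83 G dock mm [-1.3 45.2 56.9] F dock [-5.3  1.5 -2.1] yaw 94.98 gap 35.8 q7 1.67
```

step_arm(
  rows=[
    [[-0.03, 0, 0.15], 0],
    [[-0.063, 0, 0.135], 0],
    [[-0.063, 0, 0.135], 0],
    [[-0.063, 0, 0.135], 0],
    [[0, 0, 0], 0],
  ],
)

```text
clock: 33.45
tcp_pos: [0.5425, 0.0008, 0.1448]
tcp_rot: [-0.043, 0.999, -0.0, -0.002]
contact_force: [-8.8, 1.1, 6.3]
finger_gap: 0.0358
```

```bash
python3 -c "
from h import *;dk()"
```

```text
33.45 G dock mm [-1.8 45.3 43.6] F dock [-5.2  1.9  9.3] yaw 94.98 gap 35.8 q7 1.67
```

step_arm(
  rows=[
    [[-0.01, 0, 0.075], 0],
    [[0, 0, 0], 0],
  ],
)

```text
clock: 33.7
tcp_pos: [0.5425, 0.0008, 0.1445]
tcp_rot: [-0.043, 0.999, -0.0, -0.002]
contact_force: [-11.0, 1.2, 14.6]
finger_gap: 0.0359
```

```bash
python3 -c "
from h import *;dk()"
```

```text
33.7 G dock mm [-1.8 45.2 43.4] F dock [-3.6  2.1 17.8] yaw 94.98 gap 35.9 q7 1.67
```

The pin is at about 73 mm, past the crests at 63–66 mm, so it has dropped through the gap. I'll relax, open, swing the jaws to 135° around the wing, and then close so the pads turn the wing clockwise.

step_arm(
  rows=[
    [[0.06, 0, -0.125], 0],
    [[0, 0, 0], 0],
  ],
)

```text
clock: 33.95
tcp_pos: [0.5422, 0.0009, 0.1453]
tcp_rot: [-0.044, 0.999, -0.0, -0.001]
contact_force: [-5.3, 1.2, 0.2]
finger_gap: 0.0357
```

step_arm(
  rows=[
    [[0, 0, 0], 0],
    [[0, 0, 0], 0],
    [[0, 0, 0], 0],
    [[0, 0, -0.05], -0.5],
    [[0, 0, -0.05], -0.9],
    [[0, 0, 0], -0.9],
    [[0, 0, 0], -0.9],
    [[0, 0, 0], -0.9],
    [[0, 0, 0], -0.9],
    [[0, 0, 0], -0.82],
    [[0, 0, 0], 0],
  ],
  gripper=60,
)

```text
clock: 35.33
tcp_pos: [0.544, 0.0009, 0.1482]
tcp_rot: [-0.382, 0.924, -0.0, 0.001]
contact_force: [-0.1, -0.5, -0.3]
finger_gap: 0.0711
```

```bash
python3 -c "
from h import *;dk()"
```

```text
35.33 G dock mm [ 1.  45.2 46.1] F dock [-0.3 -0.5 -0.2] yaw 134.92 gap 71.1 q7 2.23
```

step_arm(
  rows=[
    [[0.046, 0.039, 0], 0],
    [[0, 0, 0], 0],
    [[0, 0, 0], 0],
    [[0, 0, 0], 0],
    [[0, 0, 0], 0],
    [[0, 0, 0], 0],
    [[0, 0, 0], 0],
    [[0, 0, 0], 0],
  ],
  gripper=255,
)

```text
clock: 36.33
tcp_pos: [0.542, 0.0009, 0.148]
tcp_rot: [-0.383, 0.924, -0.0, 0.0]
contact_force: [1.3, -0.9, 1.6]
finger_gap: 0.0388
```

```bash
python3 -c "
from h import *;dk()"
```

```text
36.33 G dock mm [-0.8 45.3 46.8] F dock [ 1.8 -1.   1. ] yaw 135.0 gap 38.8 q7 2.23
```

It jammed on the wing's corners (gap 38.8 mm), because 40° is too shallow an angle. I'll open a little, swing a further 15° and close on the wing's flanks instead.

step_arm(
  rows=[
    [[0, 0, 0], 0],
    [[0, 0, 0], 0],
    [[0, 0, 0], -0.7],
    [[0, 0, 0], -0.8],
    [[0, 0, 0], -0.7],
    [[0, 0, 0], 0],
  ],
  gripper=100,
)

```text
clock: 37.08
tcp_pos: [0.5414, 0.0013, 0.1477]
tcp_rot: [-0.501, 0.866, 0.0, -0.0]
contact_force: [0.5, -0.2, 0.1]
finger_gap: 0.0571
```

step_arm(
  rows=[
    [[0, 0, 0], 0],
    [[0, 0, 0], 0],
    [[0, 0, 0], 0],
    [[0, 0, 0], 0],
    [[0, 0, 0], 0],
    [[0, 0, 0], 0],
    [[0, 0, 0], 0],
  ],
  gripper=255,
)

```text
clock: 37.95
tcp_pos: [0.5437, 0.0006, 0.1487]
tcp_rot: [-0.501, 0.866, -0.001, 0.002]
contact_force: [3.8, -1.1, 2.9]
finger_gap: 0.0183
```

```bash
python3 -c "
from h import *;dk()"
```

```text
37.95 G dock mm [ 1.  44.9 46.7] F dock [ 4.6 -1.4  1.1] yaw 150.11 gap 18.3 q7 2.44
```

The wing turned (gap 18.3 mm). Now I'll turn clockwise with it held.

step_arm(
  rows=[
    [[0, 0, 0.01], 0.6],
    [[0, 0, 0.01], 0.8],
    [[0, 0, 0.01], 0.8],
    [[0, 0, 0.01], 0.8],
    [[0, 0, 0], 0],
  ],
)

```text
clock: 38.58
tcp_pos: [0.5442, 0.0004, 0.1486]
tcp_rot: [-0.337, 0.941, -0.002, 0.003]
contact_force: [2.7, -1.6, 6.2]
finger_gap: 0.0154
```

```bash
python3 -c "
from h import *;dk();print(r.get_state()['wrist_torque'].round(2))"
```

```text
38.58 G dock mm [ 1.4 44.7 46.3] F dock [ 4.9 -1.8  4.5] yaw 129.45 gap 15.4 q7 2.15
[-0.64 -1.25 -0.15]
```

step_arm(
  rows=[
    [[0, 0, 0.02], 0.8],
    [[0, 0, 0.02], 0.8],
    [[0, 0, 0.02], 0.8],
    [[0, 0, 0.02], 0.8],
    [[0, 0, 0.02], 0.8],
    [[0, 0, 0], 0.8],
    [[0, 0, 0], 0.2],
    [[0, 0, 0], 0],
  ],
)

```text
clock: 39.58
tcp_pos: [0.5432, 0.0018, 0.1465]
tcp_rot: [-0.045, 0.999, 0.001, 0.002]
contact_force: [0.2, 0.7, 10.4]
finger_gap: 0.0116
```

```bash
python3 -c "
from h import *;dk();print(r.get_state()['wrist_torque'].round(2))"
```

```text
39.58 G dock mm [-0.3 46.2 44.9] F dock [4.7 0.6 9.3] yaw 95.17 gap 11.6 q7 1.68
[ 0.04 -0.5   0.11]
```

step_arm(
  rows=[
    [[0, 0, 0.02], 0.4],
    [[0, 0, 0.02], 0.4],
    [[0, 0, 0], 0],
    [[0, 0, 0], 0],
  ],
)

```text
clock: 40.08
tcp_pos: [0.5432, 0.0026, 0.1462]
tcp_rot: [0.002, 1.0, 0.001, 0.002]
contact_force: [0.4, -0.2, 15.3]
finger_gap: 0.012
```

```bash
python3 -c "
from h import *;dk();print(r.get_state()['wrist_torque'].round(2))"
```

```text
40.08 G dock mm [-0.4 46.9 44.6] F dock [ 6.8 -0.2 13.7] yaw 89.75 gap 12.0 q7 1.6
[ 0.55 -0.18  0.26]
```

It's probably at the stop, with the torque rising. I'll release, rise and measure.

step_arm(
  rows=[
    [[0, 0, -0.1], -0.3],
    [[0, 0, 0], 0],
  ],
)

```text
clock: 40.33
tcp_pos: [0.5431, 0.0029, 0.1467]
tcp_rot: [-0.016, 1.0, 0.001, 0.002]
contact_force: [4.1, 2.6, 5.3]
finger_gap: 0.0115
```

step_arm(
  rows=[
    [[0, 0, 0], 0],
    [[0, 0, 0], 0],
    [[0, 0, 0], 0],
    [[0, 0, -0.5], 0],
    [[0, 0, -1], 0],
    [[0, 0, -1], 0],
    [[0, 0, -1], 0],
    [[0.6, 0, -1], 0],
    [[0.6, 0, -0.3], 0],
    [[0, 0, 0], 0],
  ],
  gripper=80,
)

```text
clock: 41.58
tcp_pos: [0.5107, 0.0001, 0.2664]
tcp_rot: [-0.015, 1.0, 0.0, 0.0]
contact_force: [-0.7, 0.2, -0.4]
finger_gap: 0.0636
```

```bash
cat > chk.py <<'E'
from h import *
import sys
s,c,w=shot(sys.argv[1])
D=(w-O)@M.T*1000
ok=np.isfinite(D[...,2])
def st(n,m):
    p=D[ok&m];print(n,len(p),"med",np.median(p,0).round(1),"p5",np.percentile(p,5,0).round(1),"p95",np.percentile(p,95,0).round(1));return p
x,y,z=D[...,0],D[...,1],D[...,2]
st("face",(abs(y-10)<25)&(abs(x)<38)&(abs(x)>16)&(abs(z)<8))
near=(np.hypot(x,y-45)<28)
p=st("wing top",near&(z>44)&(z<60))
q=cv2.minAreaRect(p[:,:2].astype(np.float32));b=cv2.boxPoints(q);e=b[1]-b[0];f=b[2]-b[1];L=e if np.hypot(*e)>np.hypot(*f) else f
print("rect",np.round(q[0],1),np.round(q[1],1),"long axis from dock x deg",((np.degrees(np.arctan2(L[1],L[0]))+90)%180-90).round(1))
st("flange",near&(z>5)&(z<20))
st("ear",(y>-8)&(y<22)&(abs(x)<8)&(z>1)&(z<9))
st("tab top",(abs(y+45)<24)&(abs(x)<9)&(z>44)&(z<58))
E
python3 chk.py w13
```

```text
clock 41.575 tcp [5.107e-01 1.000e-04 2.664e-01] yawY 91.69 F [-0.7  0.2 -0.4] gap 0.0636
face 1705 med [16.7 10.2 -1.2] p5 [-35.7 -12.1  -2.4] p95 [35.9 32.4 -0.1]
wing top 454 med [-3.  48.1 47.9] p5 [-19.   42.7  46.5] p95 [12.8 53.3 49.1]
rect [-3.4 47.9] [11.7 35.7] long axis from dock x deg -3.2
flange 729 med [-1.8 50.5 10.2] p5 [-17.6  29.6   8.9] p95 [15.1 65.6 11.3]
ear 295 med [-0.3  6.9  3.8] p5 [-5.8 -6.4  2.5] p95 [ 5.1 20.3  4.9]
tab top 410 med [ -0.8 -44.2  49.5] p5 [ -5.1 -60.9  47.8] p95 [  3.8 -26.1  50.7]
```

Final check: the wing top is 49.1 mm above the face against 49.5 at the stop, the flange top 11.4 against 11.5, and the wing lies along dock x to within 3°. The card is still home and the gripper is clear, so I'm handing in.

```bash
python3 -c "
from h import *
c=r.capture('top');find(c,'plug','canister','detector','lamp');print(r.get_state()['clock']);print(r.close_job())"
```

```text
plug [([0.6754, -0.265, 0.0368], 0.2)]
canister [([0.6536, 0.2478, 0.1126], 0.78), ([0.7579, 0.0329, 0.095], 0.2)]
detector [([0.7605, 0.034, 0.0939], 0.82)]
lamp [([0.6709, -0.2662, 0.0329], 0.76)]
41.875
the job is handed in; nothing more can be done
None
```

The card is home in the dock and the long bolt is screwed to its stop over the card's ear. I handed the job in at 41.9 s of the 67 s allowed.

**Card:** I pinched it across its width and tilted it 25–27° against its rack, because the tool itself cannot tilt. The first try landed on the face just uphill of the slot, pressing with about 40 N at the wrist. I backed off, shifted and slid it in to a firm stop. Afterwards the tab top measured 50.7 mm above the face (51 expected), and the ear end was at dock y 28.8 mm (28 expected).

**Bolt:** I tilted it the same way and lowered it with the pin along the tick marks. It dropped past the crests, reading 38.9 mm over the face against 37.5 expected. I then turned it clockwise by its wing to the stop and let go. My first squeeze on the wing jammed at its corners, so I re-angled the jaws and turned it from there.

**Last checks with the gripper clear:**

| Measure | Found | Expected at the stop |
|---|---|---|
| Wing top above the face | 49.1 mm | 49.5 mm |
| Flange top above the face | 11.4 mm | 11.5 mm |
| Wing angle from dock x | 3° past | 0° |

- **Off-centre reading:** the wing's centre measured 3–4 mm downhill and 3 mm to +y of the well axis. I put this down to bore clearance and camera error but did not check further.
- **Bystanders:** the canister, detector and lamp measured where they started, within the network's error. The last detection did not find the plug in its rack (only a low-confidence hit on the lamp). I last measured it in place just before gripping the bolt, and did not touch it knowingly.

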